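# Reset the tripped breaker on the bench distribution box

## Task

One of the four circuit breakers on the sloping face of the grey distribution box has tripped: its black button has popped out. With a fingertip, gently push the toggle lever in front of that breaker over to the back (off) so that its tool cannot start up, then press the popped button lightly until it clicks fully home, and withdraw. Do not touch the other switches and breakers or shift the things lying about, and leave the switch off.

Things in the scene. Friction and masses are not known exactly. Their poses are not given: they have to be found in the camera images.
- panel: grey steel distribution box screwed to the table, 290 (its y) x 200 (its x) x 86 mm. Origin: centre of its underside; x from front to back, y along the row of circuits, z up. Front wall 40 mm high at x = -95 mm; from there a bare-metal face slopes up to the back at 18 degrees to x = +45 mm, then a flat deck 86 mm high to x = +105 mm. Four circuits stand on the face side by side, 64 mm apart.
- circuit_a: the tripped circuit, at any of the four places in the row: toggle switch, and its breaker 64 mm behind it up the slope, joined by a thin dark line. Origin: on the face, middle of the slope, on the circuit's centre line; axes parallel to the panel's (not tilted with the face). Along the slope the switch's centre is 36 mm before the origin (to the front), the breaker's 28 mm behind it.
- circuit_b: another circuit of the same build, its breaker home; do not touch it. Origin and axes as circuit_a. Fixed parts of every circuit: switch collar 13 mm in diameter, 10.5 mm high above the face, on a 20 mm nut; breaker collar 21 mm in diameter, 8 mm high, on a 27 mm nut; blank white label strip behind the breaker, 2 mm high.
- circuit_c: another circuit of the same build, its breaker home; do not touch it. Origin and axes as circuit_a.
- circuit_d: another circuit of the same build, its breaker home; do not touch it. Origin and axes as circuit_a.
- switch_a (a joint): lever of the tripped circuit: 0 = on, leaning to the front of the box (start), 0.70 rad = off, leaning to the back. Steel bat lever, 41 mm long from its pivot 6 mm above the face, 9 mm thick at the tip, 5 mm at the foot; it leans 20 degrees either side of the face's normal, so its tip stands about 45 mm above the face. Snaps over past the middle (0.35) and stays; about 2 N at the tip moves it.
- switch_a_tip (a point): tip of the lever of switch_a, on its axis; moves with it; z points outwards along the lever
- breaker_a (a joint): button of the tripped breaker: 0 = popped out (start), 0.010 m = fully home; it moves square to the face. Its flat top is 23 mm above the face when out, 13 mm when home (5 mm above its collar); when out, a bare steel stem shows below the black cap. Needs about 3 N, snaps over past the middle of its travel and stays home; firm stop at the end.
- breaker_a_top (a point): centre of the top of the round black cap (17.6 mm in diameter, 9 mm high) of breaker_a; moves with it; z is the face's outward normal
- switch_b (a joint): lever of circuit_b, built and read as switch_a; on (0) at the start, to stay so
- breaker_b (a joint): button of circuit_b, built and read as breaker_a; home (0.010) at the start, to stay so
- switch_c (a joint): lever of circuit_c, built and read as switch_a; off (0.70) at the start, to stay so
- breaker_c (a joint): button of circuit_c, built and read as breaker_a; home (0.010) at the start, to stay so
- switch_d (a joint): lever of circuit_d, built and read as switch_a; on (0) at the start, to stay so
- breaker_d (a joint): button of circuit_d, built and read as breaker_a; home (0.010) at the start, to stay so
- tape_roll: roll of black tape, 55 mm in diameter, 19 mm high, lying on the box's deck; loose, a bystander. Origin: centre of its underside.
- nut_big: large plain hexagon nut, 33 x 29 x 16 mm, lying on the box's deck; loose, a bystander. Origin: centre of its underside.
- driver_red: screwdriver with red handle, 205 mm long, 27 mm thick, on the table in front of the box; loose, a bystander. Origin: centre of its underside.
- glue_tube: dark blue glue tube, 181 x 51 x 34 mm, on the table in front of the box; loose, a bystander. Origin: centre of its underside.
- scraper: paint scraper with a wooden handle, 180 x 60 x 13 mm, on the table left of the box; loose, a bystander. Origin: centre of its underside.

How it is judged (in metres and radians):
On the way, in this order (a step that is already met when the one before it is completed fails the run):
1. the switch of the tripped circuit is pushed off while its breaker is still out (value of joint switch_a above 0.6 rad and value of joint breaker_a below 0.003 m), for 0.2 s.
2. the popped button is pressed home (value of joint breaker_a above 0.0085 m), for 0.2 s.
At the end, for the whole second after the job is handed in: The tripped circuit's switch is off (over 0.6 of 0.70 rad) and its breaker button home (over 8.5 of 10 mm); the other three breakers are home, the other switches stand as at the start (within 0.1 rad), and none of the five loose things has moved more than 20 mm (value of joint each of switch_a, switch_c above 0.6 rad and value of joint each of breaker_a, breaker_b, breaker_c, breaker_d above 0.0085 m and value of joint each of switch_b, switch_d below 0.1 rad and not (distance of any of tape_roll, driver_red, glue_tube, scraper, nut_big from where it was at the start of the episode above 0.02 m)); the robot touches nothing.
It fails at once if the breaker is reset while its switch is still on (value of joint breaker_a above 0.006 m and value of joint switch_a below 0.35 rad).
It fails at once if a switch or breaker of another circuit is touched (more than 2 N) (contact force between any of the fingers, the arm and circuit_b above 2 N or contact force between any of the fingers, the arm and circuit_c above 2 N or contact force between any of the fingers, the arm and circuit_d above 2 N).
It fails at once if another switch is moved (value of joint any of switch_b, switch_d above 0.15 rad or value of joint switch_c below 0.55 rad).
It fails at once if the box or its controls are pushed harder than 65 N (contact force between any of the fingers, the arm and panel above 65 N or contact force between any of the fingers, the arm and circuit_a above 65 N).
It fails at once if a loose thing is shifted or lifted by more than 20 mm (distance of any of tape_roll, driver_red, glue_tube, scraper, nut_big from where it was at the start of the episode above 0.02 m).
It also fails if it takes over 32 s, if anything falls off the work surface, if the arm or the gripper's body presses on something with over 40 N, if the wrist force passes 120 N, or if a joint passes its speed limit or range.

## Robot

A 6-joint arm with a two-finger parallel gripper is mounted at the origin on a cart in front of the work surface, level with it; the furniture and walls round the work are solid. World frame = base frame: x ahead of the robot, y to its left, z up, the work surface at z = 0. Lengths are in m, angles in degrees, forces in N, time in s.
With the tool pointing down it reaches from about 0.325 to 0.9 m from the base axis. Payload 6.1 kg.
Tool frame: the origin (TCP) lies midway between the tips of the shut fingers; the grasp point (between the pads) lies 19 mm behind it (arm.grasp_offset is the distance from the TCP to the grasp point, in m); z points along the fingers, y is the direction in which the jaws open and shut (so a half turn about z gives the same grasp; the last joint's range is limited). The gripper opens to 87 mm and grips with 3 to 60 N. Pads are 19 mm wide; open, the fingers measure 117 mm over their backs; the gripper's body (75 mm by 190 mm) begins 51 mm behind the grasp point.
Start: joints at [-70.422, 12.628, 87.462, -0, 79.91, -7.225], TCP at [0.282, -0.558, 0.223] pointing down, gripper open.
Joint ranges: [-170.65, 170.65], [-52.31, 119.04], [5.05, 147.46], [-71.25, 251.25], [11.57, 151.72], [-153.62, 153.62]. Speed limits (degrees/s): [147.25, 147.25, 172.46, 180, 180, 180].

## Interface

Orientations are given as a 3x3 rotation matrix whose columns are the frame's x, y, z axes.
In Python, from station import arm gives the robot as it stands.
- The arm moves only by the tool arm_command, never from a script. Its argument "commands" is a list of rows, each a list of 7 numbers: the turn, a rotation vector about the tool's x, y, z each as a share of pi rad, from -1 to 1, then the shift along the tool's x, y, z each as a share of 10 cm, from -1 to 1, then the opening, from 0 (shut) to 1 (fully open). In form: [[ax, ay, az, dx, dy, dz, fingers], ...]. A call has exactly 8 rows; each row is the pose to reach, as a shift and turn from the pose measured when the call began, along the tool's axes at that moment, turning the shorter way round; what a row does not reach only later rows make up. A row lasts 1/10 s, in which the tool goes at most 50 mm and 8.59 degrees, less where a joint would pass 70% of its speed; a pose out of reach is approached as far as the arm can. A call with a number of a shift or a turn outside -1 to 1 is refused whole. A call with a gripper value outside its range is refused whole. The fingers move at their own pace and stop on an object; "squeeze" is the grip in N (left out, the last holds). Time passes only in rows, so rows that repeat a pose let the fingers close, or fill a call up. It gives the time, the measured TCP pose, the force and the opening at its end, in the units of the state.
- arm.state(): the state, without advancing time (a new reading comes with each control period).
- arm.get_image(name): name is "scene" or "top" or "wrist"; returns (picture, depth): 384x512x3 uint8, red, green, blue; 384x512 float32, m along the optical axis (not along the pixel's ray), 0 where there is no reading.
- arm.camera_model(name): a dict with "fx", "fy", "cx", "cy" (pixels), "k1" (the pictures are not rectified: a ray, as slopes to the right and down, at radius r is drawn at 1 + k1 r^2 times it, then the intrinsics apply), "position" and "orientation" of the camera in the world; the wrist camera has in their place "mount" (4x4, takes a point from camera to tool coordinates, whose origin is the TCP and whose axes are the flange's). Camera axes: x right, y up, looking along -z (the intrinsics and any distortion apply to the point x, -y, -z); pixel columns grow to the right and rows downward; lengths in m; the calibration is good to about 2 mm. A picture is of the moment at which its call begins: read the wrist's pose just before it. camera_model takes no time and is no camera call.
- arm.job_done(): hands the job in, once; it reports no verdict.
The state is a dict: "time": time; "q": joint angles; "dq": joint speeds; "joint_efforts": joint torques, N m; "eef_pos": TCP position; "eef_rot": TCP orientation; "wrist_force": force on the tool from outside, world axes, zero at the start; "ft_torque": the same for the moment, N m; "grip_width": finger opening in m.
Only numpy, scipy, OpenCV 4.12 (cv2) and the standard library are available. Lean on these libraries where they do the work, as an engineer would, in place of code of your own. Each camera call takes 0.05 s, during which the arm holds its last target.

## Working session

There is one attempt and no reset: what is moved stays moved. The work goes in short steps, Python scripts to look and compute and a tool call to move; the robot and the scene stay as the last step left them, time stands still between calls to the robot, and variables do not carry over. Pictures are saved under pics/ and viewed, and the job is handed in when it is done.

Besides the shell and the picture viewer there is one more tool, called as name(argument=value, ...) on one line, values as JSON. arm_command: Moves the arm, as the interface text tells. Its arguments: {"type":"object","properties":{"commands":{"type":"array","items":{"type":"array","items":{"type":"number"}}},"squeeze":{"type":"number"}},"required":["commands"]}

```bash
mkdir -p pics; ls
python3 - <<'E'
from station import arm
import cv2,numpy as np
s=arm.state();print(s)
for n in("scene","top"):
    p,d=arm.get_image(n);cv2.imwrite(f"pics/{n}0.png",p[:,:,::-1]);np.save(f"{n}_d.npy",d);np.save(f"{n}_p.npy",p)
    print(n,arm.camera_model(n))
print(arm.camera_model("wrist"),arm.grasp_offset)
E
```

```text
pics
{'time': 0.0, 'q': array([-7.04231992e+01,  1.26766603e+01,  8.75248051e+01, -1.00804160e-03,
        7.99111678e+01, -7.22330202e+00]), 'dq': array([ 0.11882544,  0.10175034, -0.03512525,  0.0253383 , -0.01441767,
       -0.04936678]), 'joint_efforts': array([ 9.61915175e-04, -4.94599843e+01, -3.87378395e+01,  6.98495773e-02,
        5.68537298e-02, -1.44295391e-04]), 'eef_pos': array([ 0.28159737, -0.55727164,  0.2214308 ]), 'eef_rot': array([[ 8.92583690e-01,  4.50881250e-01, -6.75007514e-04],
       [ 4.50881696e-01, -8.92581810e-01,  1.84637748e-03],
       [ 2.29997559e-04, -1.95239496e-03, -9.99998068e-01]]), 'wrist_force': array([-1.3135152 ,  1.03853464,  0.36770295]), 'ft_torque': array([0.03097885, 0.01317982, 0.02610743]), 'grip_width': 0.08678179145763378}
scene {'fx': 435.1274092682794, 'fy': 435.1274092682794, 'cx': 253.56589134946955, 'cy': 200.38866596403204, 'k1': -0.042651029046061405, 'position': array([0.19354827, 0.71259239, 0.64502718]), 'orientation': array([[-0.88218842,  0.28212637, -0.37702559],
       [-0.47050024, -0.5609397 ,  0.68115796],
       [-
[... 184 characters left out ...]
ion': array([0.43731798, 0.11168873, 1.09436563]), 'orientation': array([[ 0.00993904,  0.99826738, -0.05799526],
       [-0.9997736 ,  0.01101178,  0.01820691],
       [ 0.018814  ,  0.05780117,  0.99815082]])}
{'fx': 333.2516549757717, 'fy': 333.2516549757717, 'cx': 254.33294138023905, 'cy': 193.26636882263188, 'k1': -0.09457817940058885, 'mount': array([[ 1.08068977e-03,  9.51801934e-01,  3.06711445e-01,
         8.53191428e-02],
       [ 9.99999361e-01, -1.13020630e-03, -1.61602650e-05,
         2.98691314e-04],
       [ 3.31265835e-04,  3.06711267e-01, -9.51802547e-01,
        -1.63125045e-01],
       [ 0.00000000e+00,  0.00000000e+00,  0.00000000e+00,
         1.00000000e+00]])} 0.0187
```

View pics/scene0.png

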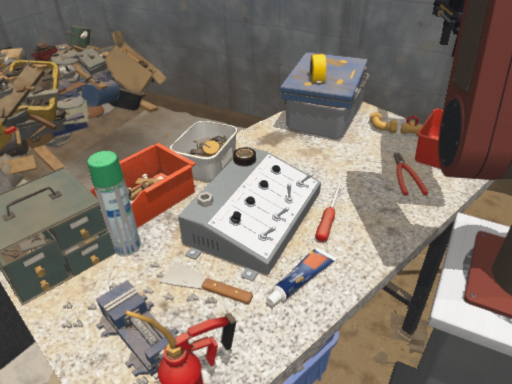

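View pics/top0.png

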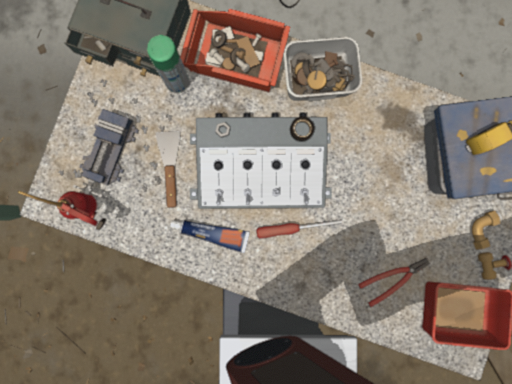

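Run:
```python
import cv2
a=cv2.imread("pics/scene0.png")[140:275,170:330];cv2.imwrite("pics/sc.png",cv2.resize(a,None,fx=4.4,fy=4.4,interpolation=cv2.INTER_CUBIC))
a=cv2.imread("pics/top0.png")[105:220,185:340];cv2.imwrite("pics/tc.png",cv2.resize(a,None,fx=5,fy=5,interpolation=cv2.INTER_CUBIC))
```

```text
(no output)
```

View pics/sc.png

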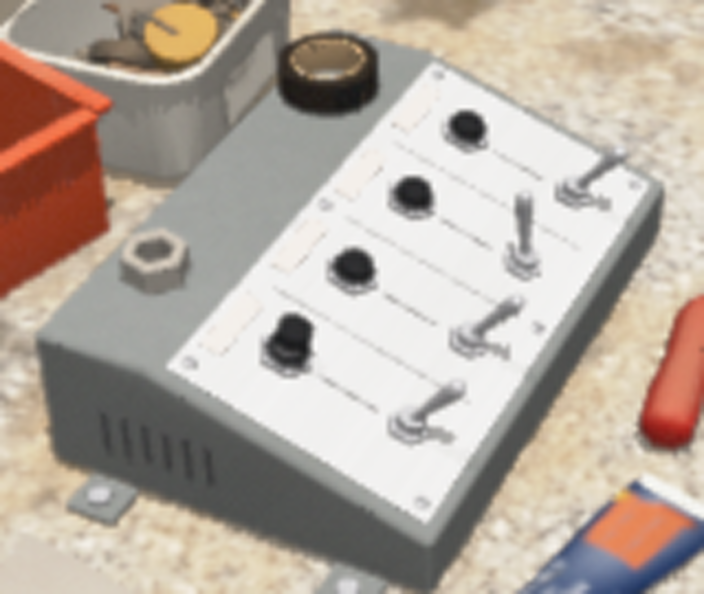

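View pics/tc.png

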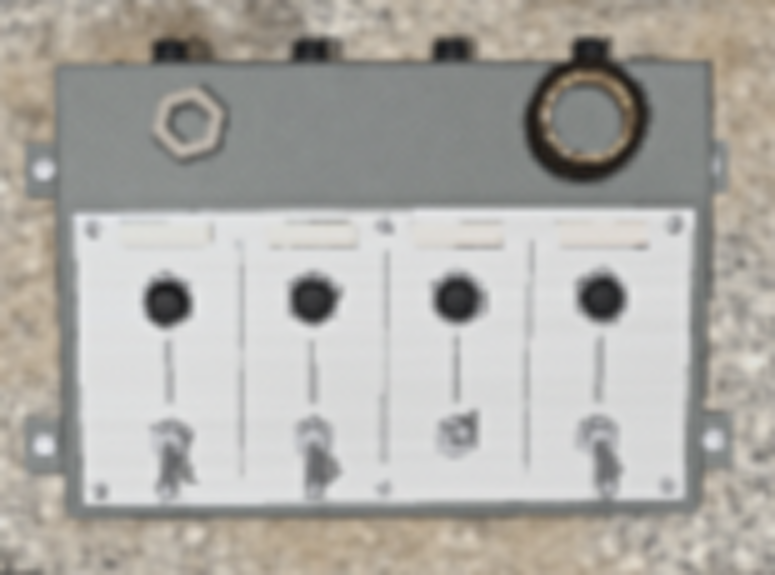

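```bash
cat > h.py <<'E'
import numpy as np,cv2
from station import arm
def proj(cm,P,pos=None,R=None):
    pos=cm["position"] if pos is None else pos; R=cm["orientation"] if R is None else R
    p=(np.atleast_2d(P)-pos)@R; x=p[:,0]/-p[:,2]; y=-p[:,1]/-p[:,2]; f=1+cm["k1"]*(x*x+y*y)
    return np.c_[cm["fx"]*x*f+cm["cx"],cm["fy"]*y*f+cm["cy"]]
def ray(cm,uv,pos=None,R=None):
    pos=cm["position"] if pos is None else pos; R=cm["orientation"] if R is None else R
    K=np.array([[cm["fx"],0,cm["cx"]],[0,cm["fy"],cm["cy"]],[0,0,1]])
    q=cv2.undistortPoints(np.array(uv,float).reshape(-1,1,2),K,np.array([cm["k1"],0,0,0]))[:,0]
    return pos,np.c_[q[:,0],-q[:,1],-np.ones(len(q))]@R.T
def wristpose(s):
    cm=arm.camera_model("wrist");M=cm["mount"];R=s["eef_rot"]
    return cm,s["eef_pos"]+R@M[:3,3],R@M[:3,:3]
a=np.radians(18);u=np.array([np.cos(a),0,np.sin(a)]);n=np.array([-np.sin(a),0,np.cos(a)])
O=lambda y:np.array([-.025,y,.040+.070*np.tan(a)])
def top(y,h=.013):return O(y)+.028*u+h*n
def piv(y):return O(y)-.036*u+.006*n
def tip(y,ang):  # ang: deg toward back
    t=np.radians(ang);return piv(y)+.041*(np.cos(t)*n+np.sin(t)*u)
def place(v,P):
    c,s=np.cos(v[2]),np.sin(v[2]);P=np.atleast_2d(P)
    return P@np.array([[c,-s,0],[s,c,0],[0,0,1]]).T+[v[0],v[1],0]
E
python3 - <<'E'
from h import *
from scipy.optimize import least_squares
pick={}
for nme,box in(("top",(135,180,200,320)),("scene",(150,235,215,300))):
    p=np.load(nme+"_p.npy");r0,r1,c0,c1=box
    m=(p[r0:r1,c0:c1].max(2)<75).astype(np.uint8)
    k,l,st,ce=cv2.connectedComponentsWithStats(m)
    for i in range(1,k):
        if st[i,4]>15: print(nme,st[i]+[c0,r0,0,0,0],ce[i]+[c0,r0])
E
```

```text
top [291 135  21   6  65] [300.43076923 137.66153846]
top [215 162   7   8  47] [217.9787234  165.17021277]
top [244 161   8   8  44] [247.06818182 164.56818182]
top [273 161   7   8  44] [276.  164.5]
top [301 161   8   7  45] [304.84444444 164.04444444]
scene [233 150  23  16 185] [244.0972973  159.64324324]
scene [273 166   7   6  34] [276.  168.5]
scene [260 181   8   6  37] [263.56756757 183.62162162]
scene [246 197   9   7  45] [250.         200.26666667]
scene [231 212   9  11  72] [235.70833333 217.18055556]
```

Run:
```python
from h import *
from scipy.optimize import least_squares
cm={k:arm.camera_model(k) for k in("top","scene")}
B=np.array([top(.096,.0185),top(.032,.0107),top(-.032,.0107),top(-.096,.0107)])
E4=np.array([[.105,.145,.086],[.105,-.145,.086],[-.095,.145,.04],[-.095,-.145,.04]])
crop=lambda x,y:(185+x/5-.4,105+y/5-.4)
obs={"top":(np.r_[B,E4],np.array([(217.98,165.17),(247.07,164.57),(276,164.5),(304.84,164.04),crop(57,64),crop(712,62),crop(70,512),crop(700,510)])),
"scene":(B,np.array([(235.7,217.2),(250,200.27),(263.57,183.62),(276,168.5)]))}
def res(v,ks):return np.concatenate([(proj(cm[k],place(v,obs[k][0]))-obs[k][1]).ravel() for k in ks])
for ks in(["top"],["scene"],["top","scene"]):
    r=least_squares(res,[.45,.1,0],args=(ks,),loss="soft_l1");print(ks,r.x[:2],np.degrees(r.x[2]));print(res(r.x,ks).reshape(-1,2).round(1).tolist())
v=r.x
print("top",place(v,top(.096,.023)),"tip on",place(v,tip(.096,-20)),"off",place(v,tip(.096,20)),"c tip",place(v,tip(-.032,20)))
np.save("v.npy",v)
print("pred tips scene",proj(cm["scene"],place(v,[tip(y,a) for y,a in((.096,-20),(.032,-20),(-.032,20),(-.096,-20))])))
for k in cm:
    d=np.load(k+"_d.npy");c=cm[k]
    uv=proj(c,place(v,[O(.064),[.075,0,.086]])); 
    for q in uv:
        i,j=q.round().astype(int);p0,r0=ray(c,[q]);print(k,(p0+r0[0]*d[j,i]).round(4))
print(place(v,[O(.064),[.075,0,.086]]))
# nut, tape heights clearance
```

```text
['top'] [0.54595755 0.06850275] 0.9003467714023068
[[-0.3, 0.3], [0.1, 0.0], [0.4, -0.0], [0.6, 0.3], [-0.7, -1.4], [0.4, -1.2], [-1.4, 0.8], [0.4, 0.5]]
['scene'] [0.54066094 0.07305448] 1.040409745388911
[[0.1, -0.6], [-0.1, 0.3], [-0.0, 0.2], [-0.1, 0.1]]
['top', 'scene'] [0.54448557 0.06881183] 0.9443293262035056
[[-0.4, 1.0], [-0.1, 0.7], [0.2, 0.6], [0.5, 1.0], [-0.9, -0.7], [0.2, -0.6], [-1.5, 1.5], [0.3, 1.1], [-0.6, -2.5], [-0.7, -1.3], [-0.7, -1.3], [-0.7, -1.3]]
top [[0.53742634 0.16470852 0.09327115]] tip on [[0.45658088 0.16337593 0.08963455]] off [[0.48325025 0.16381552 0.09830113]] c tip [[0.48535981 0.03583291 0.09830113]]
pred tips scene [[273.1987672  226.84267187]
 [286.86066511 207.31397999]
 [287.60967469 183.05257168]
 [310.36901358 173.67773727]]
top [0.5182 0.1323 0.0655]
top [0.62   0.0699 0.0832]
scene [0.517  0.1349 0.0653]
scene [0.6198 0.0695 0.0855]
[[0.51843419 0.13239112 0.06274438]
 [0.61947539 0.0700479  0.086     ]]
```

arm_command(commands=[[0,0,0,0.1,-0.12,-0.12,0],[0,0,0,0.2,-0.25,-0.25,0],[0,0,0,0.33,-0.4,-0.4,0],[0,0,0,0.45,-0.55,-0.5,0],[0,0,0,0.55,-0.7,-0.6,0],[0,0,0,0.65,-0.8,-0.7,0],[0,0,0,0.75,-0.9,-0.8,0],[0,0,0,0.85,-1,-0.8,0]], squeeze=20)

```text
time: 0.9
eef_pos: [0.3131, -0.4298, 0.3035]
eef_rot: [[0.893, 0.451, 0.001], [0.451, -0.893, -0.001], [0.0, 0.001, -1.0]]
wrist_force: [0.6, -0.4, -0.1]
grip_width: 0.0311
```

arm_command(commands=[[0,0,0,0.1,-0.12,0,0],[0,0,0,0.2,-0.25,0,0],[0,0,0,0.33,-0.4,0,0],[0,0,0,0.45,-0.55,0,0],[0,0,0,0.55,-0.7,0,0],[0,0,0,0.65,-0.8,0,0],[0,0,0,0.75,-0.9,0,0],[0,0,0,0.85,-1,0,0]])

```text
time: 1.7
eef_pos: [0.3443, -0.3012, 0.3035]
eef_rot: [[0.893, 0.451, 0.001], [0.451, -0.893, -0.001], [0.0, 0.001, -1.0]]
wrist_force: [-0.4, 0.4, -0.6]
grip_width: 0.0004
```

arm_command(commands=[[0,0,0,0.1,-0.12,0,0],[0,0,0,0.2,-0.25,0,0],[0,0,0,0.33,-0.4,0,0],[0,0,0,0.45,-0.55,0,0],[0,0,0,0.55,-0.7,0,0],[0,0,0,0.65,-0.8,0,0],[0,0,0,0.75,-0.9,0,0],[0,0,0,0.85,-1,0,0]])

```text
time: 2.5
eef_pos: [0.3752, -0.1723, 0.3034]
eef_rot: [[0.893, 0.451, 0.001], [0.451, -0.893, -0.001], [0.0, 0.001, -1.0]]
wrist_force: [-1.0, 0.6, 0.5]
grip_width: 0.0006
```

arm_command(commands=[[0,0,0,0.1,-0.12,0,0],[0,0,0,0.2,-0.25,0,0],[0,0,0,0.33,-0.4,0,0],[0,0,0,0.45,-0.55,0,0],[0,0,0,0.55,-0.7,0,0],[0,0,0,0.65,-0.8,0,0],[0,0,0,0.75,-0.9,0,0],[0,0,0,0.85,-1,0,0]])

```text
time: 3.3
eef_pos: [0.4059, -0.0434, 0.3033]
eef_rot: [[0.892, 0.451, 0.001], [0.451, -0.892, -0.001], [0.001, 0.001, -1.0]]
wrist_force: [-0.3, -1.0, -0.2]
grip_width: 0.0005
```

```bash
cat >> h.py <<'E'
from scipy.spatial.transform import Rotation as Ro
def goal(v,s,y,h):  # TCP at slope coord s, row y, height h above face; tool z=-n
    p=place(v,O(y)+s*u+h*n)[0]; Rz=place([0,0,v[2]],np.eye(3)).T
    return p,Rz@np.c_[u,-np.array([0,1,0]),-n]
def cmd(p,R):
    s=arm.state();Rt=s["eef_rot"];d=Rt.T@(p-s["eef_pos"])/.1
    rv=Ro.from_matrix(Rt.T@R).as_rotvec()/np.pi
    print("t",s["time"],"pos",s["eef_pos"].round(4),"F",s["wrist_force"].round(1),"w",round(s["grip_width"],4),"q",s["q"].round(0));print("turn",rv.round(4),"shift",d.round(3))
E
python3 - <<'E'
from h import *
v=np.load("v.npy");cmd(*goal(v,-.085,.096,.12))
E
```

```text
t 3.3 pos [ 0.4059 -0.0434  0.3033] F [-0.3 -1.  -0.2] w 0.0005 q [-17. -21. 111.  -0.  90.  46.]
turn [-0.0221  0.098   0.1426] shift [ 0.875 -1.866  1.525]
```

arm_command(commands=[[-0.003,0.012,0.018,0.05,-0.12,0.05,0],[-0.006,0.025,0.036,0.1,-0.25,0.1,0],[-0.008,0.037,0.054,0.15,-0.4,0.15,0],[-0.011,0.049,0.071,0.2,-0.55,0.2,0],[-0.014,0.061,0.09,0.27,-0.7,0.25,0],[-0.017,0.074,0.107,0.35,-0.8,0.3,0],[-0.02,0.086,0.125,0.4,-0.9,0.35,0],[-0.022,0.098,0.143,0.45,-1,0.4,0]])

```text
time: 4.1
eef_pos: [0.4006, 0.0671, 0.263]
eef_rot: [[0.95, 0.013, 0.31], [0.012, -1.0, 0.006], [0.311, -0.002, -0.951]]
wrist_force: [-0.2, 0.1, 0.1]
grip_width: 0.0005
```

Run:
```python
from h import *
v=np.load("v.npy");cmd(*goal(v,-.085,.096,.12))
s=arm.state()
p,d=arm.get_image("wrist");cv2.imwrite("pics/w1.png",p[:,:,::-1])
cm,pos,R=wristpose(s)
print(proj(cm,place(v,[top(.096,.023),tip(.096,-20),top(.032),tip(.032,-20)]),pos,R))
```

```text
t 4.1 pos [0.4006 0.0671 0.263 ] F [-0.2  0.1  0.1] w 0.0005 q [ -3. -39. 128.   1.  73.  86.]
turn [-0.0002 -0.0005 -0.0012] shift [-0.343 -0.951  1.072]
[[165.41315561  94.42154078]
 [165.67923358 169.85616537]
 [225.68530616  93.4673036 ]
 [225.1086376  169.57143017]]
```

View pics/w1.png

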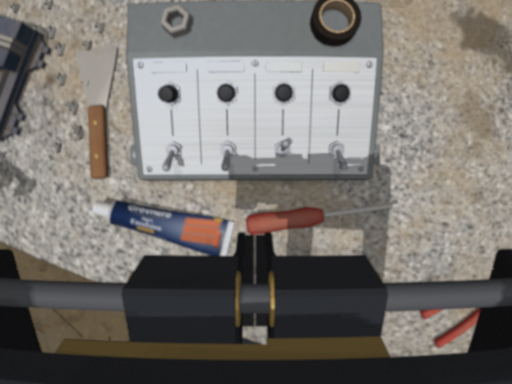

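arm_command(commands=[[0,0,0,-0.05,-0.1,0.1,0],[0,0,0,-0.1,-0.25,0.25,0],[0,0,0,-0.15,-0.4,0.4,0],[0,0,0,-0.2,-0.55,0.55,0],[0,0,0,-0.25,-0.7,0.7,0],[0,0,0,-0.3,-0.85,0.85,0],[0,0,0,-0.34,-0.95,1,0],[0,0,0,-0.34,-0.95,1,0]])

```text
time: 4.95
eef_pos: [0.3952, 0.1644, 0.1539]
eef_rot: [[0.952, 0.014, 0.305], [0.012, -1.0, 0.007], [0.305, -0.002, -0.952]]
wrist_force: [-0.3, 0.3, -0.6]
grip_width: 0.0005
```

Run:
```python
from h import *
v=np.load("v.npy");cmd(*goal(v,-.085,.096,.025))
s=arm.state()
p,d=arm.get_image("wrist");q,_=arm.get_image("scene")
cv2.imwrite("pics/w2.png",p[:,:,::-1]);cv2.imwrite("pics/s2.png",cv2.resize(q[130:290,170:380,::-1],None,fx=3.5,fy=3.5,interpolation=cv2.INTER_CUBIC))
cm,pos,R=wristpose(s)
print(proj(cm,place(v,[top(.096,.023),tip(.096,-20),top(.032),tip(.032,-20)]),pos,R))
print("tcp px",proj(cm,s["eef_pos"],pos,R),proj(arm.camera_model("scene"),s["eef_pos"]))
```

```text
t 4.95 pos [0.3952 0.1644 0.1539] F [-0.3  0.3 -0.6] w 0.0005 q [ 15. -28. 133.  -5.  57. 107.]
turn [-0.0005  0.0013 -0.001 ] shift [0.04  0.022 0.996]
[[256.90950057  43.53145484]
 [257.09773827 152.64983388]
 [339.56907359  45.85680712]
 [343.29864968 152.76905755]]
tcp px [[254.21156161 251.08226582]] [[304.9717821  210.64003369]]
```

View pics/w2.png

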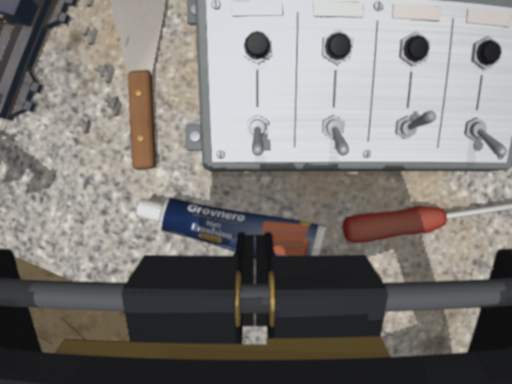

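View pics/s2.png

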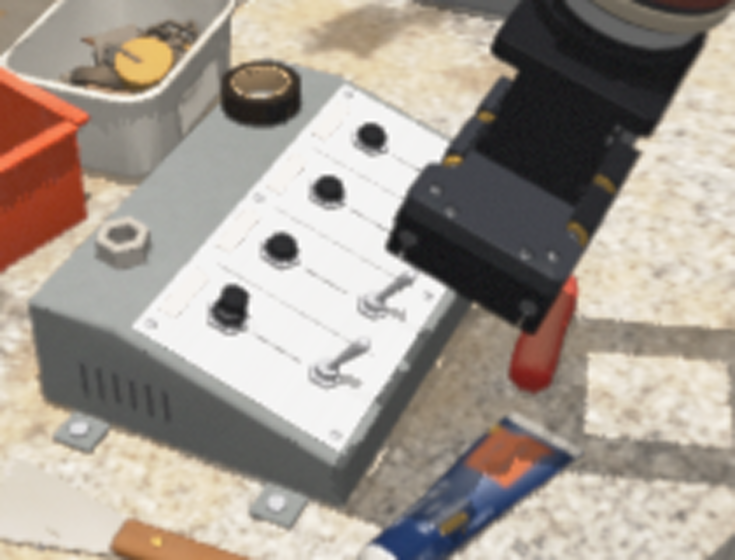

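arm_command(commands=[[0,0,0,0,0,0.12,0],[0,0,0,0,0,0.25,0],[0,0,0,0,0,0.4,0],[0,0,0,0,0,0.55,0],[0,0,0,0,0,0.7,0],[0,0,0,0,0,0.85,0],[0,0,0,0,0,0.98,0],[0,0,0,0,0,0.98,0]])

```text
time: 5.85
eef_pos: [0.4271, 0.1636, 0.0628]
eef_rot: [[0.951, 0.012, 0.308], [0.01, -1.0, 0.006], [0.308, -0.002, -0.951]]
wrist_force: [-0.4, 0.3, -0.2]
grip_width: 0.0006
```

arm_command(commands=[[0,0,0,0.04,0.02,0,0],[0,0,0,0.08,0.02,0,0],[0,0,0,0.12,0.02,0,0],[0,0,0,0.16,0.02,0,0],[0,0,0,0.19,0.02,0,0],[0,0,0,0.22,0.02,0,0],[0,0,0,0.25,0.02,0,0],[0,0,0,0.25,0.02,0,0]])

```text
time: 6.65
eef_pos: [0.4508, 0.1619, 0.0704]
eef_rot: [[0.952, 0.012, 0.307], [0.01, -1.0, 0.006], [0.307, -0.002, -0.952]]
wrist_force: [-0.6, -1.0, -0.2]
grip_width: 0.0001
```

Run:
```python
from h import *
v=np.load("v.npy");cmd(*goal(v,-.0435,.096,.025))
p,d=arm.get_image("wrist");q,_=arm.get_image("scene")
cv2.imwrite("pics/w3.png",p[:,:,::-1]);cv2.imwrite("pics/s3.png",cv2.resize(q[130:290,170:380,::-1],None,fx=3.5,fy=3.5,interpolation=cv2.INTER_CUBIC))
```

```text
t 6.65 pos [0.4508 0.1619 0.0704] F [-0.6 -1.  -0.2] w 0.0001 q [ 13. -11. 131.  -5.  43. 106.]
turn [-0.0002  0.0007 -0.0017] shift [ 0.18  -0.015  0.029]
```

View pics/w3.png

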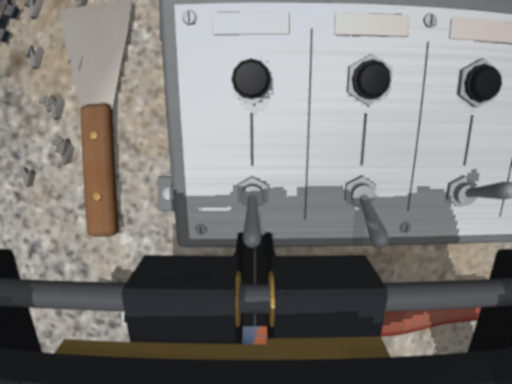

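View pics/s3.png

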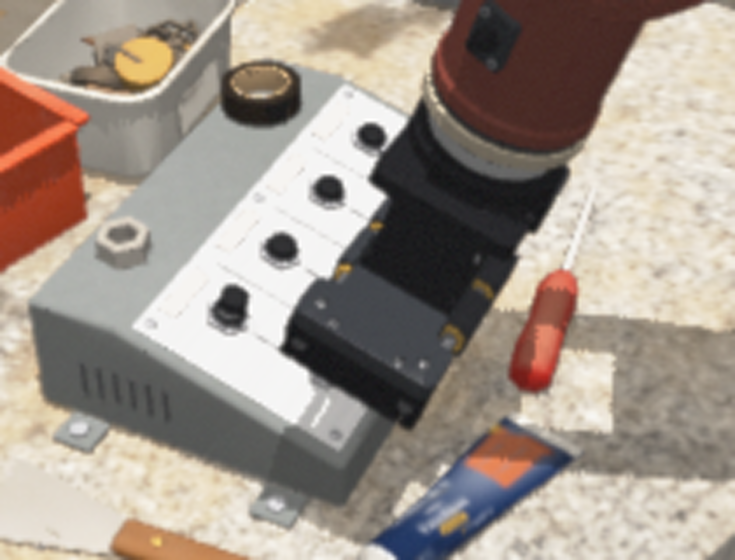

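arm_command(commands=[[0,0,0,0.03,0,0.01,0],[0,0,0,0.06,0,0.02,0],[0,0,0,0.09,0,0.03,0],[0,0,0,0.12,0,0.03,0],[0,0,0,0.15,0,0.03,0],[0,0,0,0.17,0,0.03,0],[0,0,0,0.19,0,0.03,0],[0,0,0,0.2,0,0.03,0]])

```text
time: 7.55
eef_pos: [0.4701, 0.162, 0.0732]
eef_rot: [[0.952, 0.012, 0.305], [0.01, -1.0, 0.006], [0.306, -0.002, -0.952]]
wrist_force: [-4.8, 0.9, 1.1]
grip_width: 0.0004
```

Run:
```python
from h import *
v=np.load("v.npy");cmd(*goal(v,-.0435,.096,.025))
p,d=arm.get_image("wrist")
cv2.imwrite("pics/w4.png",p[:,:,::-1])
```

```text
t 7.55 pos [0.4701 0.162  0.0732] F [-4.8  0.9  1.1] w 0.0004 q [ 12.  -8. 128.  -5.  43. 105.]
turn [-0.0002  0.0012 -0.0017] shift [-0.012 -0.016 -0.003]
```

View pics/w4.png

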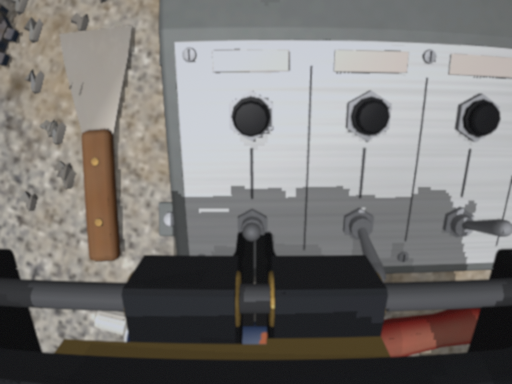

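arm_command(commands=[[0,0,0,0.02,0,0,0],[0,0,0,0.04,0,0,0],[0,0,0,0.06,0,0,0],[0,0,0,0.07,0,0,0],[0,0,0,0.08,0,0,0],[0,0,0,0.09,0,0,0],[0,0,0,0.1,0,0,0],[0,0,0,0.1,0,0,0]])

```text
time: 8.4
eef_pos: [0.4717, 0.1619, 0.0725]
eef_rot: [[0.957, 0.012, 0.289], [0.011, -1.0, 0.004], [0.289, -0.0, -0.957]]
wrist_force: [-35.1, 0.5, 22.9]
grip_width: 0.0007
```

Run:
```python
from h import *
v=np.load("v.npy");cmd(*goal(v,-.0435,.096,.025))
p,d=arm.get_image("wrist")
cv2.imwrite("pics/w5.png",p[:,:,::-1])
```

```text
t 8.4 pos [0.4717 0.1619 0.0725] F [-35.1   0.5  22.9] w 0.0007 q [ 12.  -7. 127.  -5.  44. 104.]
turn [ 0.0004  0.0068 -0.0015] shift [-0.025 -0.017 -0.014]
```

View pics/w5.png

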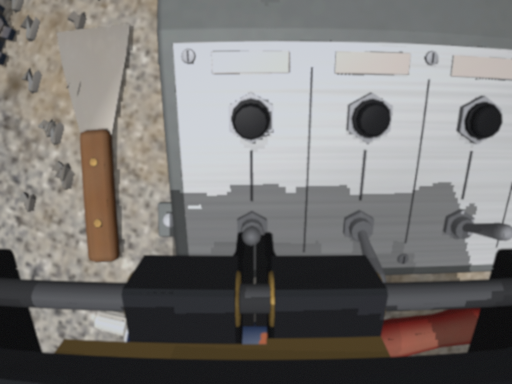

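Run:
```python
from h import *
v=np.load("v.npy");s=arm.state();cm,pos,R=wristpose(s)
for y in(.096,-.032):
    print(proj(cm,place(v,[O(y)-.036*u]+[tip(y,a) for a in(-20,-10,0,10,20)]),pos,R).round(0).tolist())
```

```text
[[251.0, 225.0], [251.0, 288.0], [251.0, 278.0], [251.0, 266.0], [250.0, 252.0], [250.0, 237.0]]
[[455.0, 223.0], [494.0, 281.0], [500.0, 272.0], [504.0, 261.0], [507.0, 247.0], [508.0, 233.0]]
```

The lever tip is at row 236, which matches the prediction for off (237). It was already at its stop, so I'm backing off and lifting.

arm_command(commands=[[0,0.005,0,-0.06,0,0,0],[0,0.006,0,-0.12,0,-0.02,0],[0,0.006,0,-0.18,0,-0.1,0],[0,0.006,0,-0.2,0,-0.22,0],[0,0.006,0,-0.2,0,-0.35,0],[0,0.006,0,-0.2,0,-0.5,0],[0,0.006,0,-0.2,0,-0.6,0],[0,0.006,0,-0.2,0,-0.6,0]])

```text
time: 9.25
eef_pos: [0.4367, 0.1618, 0.1264]
eef_rot: [[0.95, 0.012, 0.311], [0.011, -1.0, 0.005], [0.311, -0.001, -0.95]]
wrist_force: [0.2, 0.4, 0.3]
grip_width: 0.0005
```

Run:
```python
from h import *
v=np.load("v.npy");cmd(*goal(v,.028,.096,.045))
s=arm.state();cm,pos,R=wristpose(s)
p,d=arm.get_image("wrist");q,_=arm.get_image("scene")
cv2.imwrite("pics/w6.png",p[:,:,::-1]);cv2.imwrite("pics/s6.png",cv2.resize(q[130:290,170:380,::-1],None,fx=3.5,fy=3.5,interpolation=cv2.INTER_CUBIC))
print(proj(cm,place(v,[top(.096,.023),top(.096,.013),top(.032),tip(.096,20),tip(.096,-20)]),pos,R).round(0).tolist())
```

```text
t 9.25 pos [0.4367 0.1618 0.1264] F [0.2 0.4 0.3] w 0.0005 q [ 14. -19. 130.  -5.  51. 105.]
turn [ 0.0001 -0.0007 -0.0016] shift [ 0.855 -0.017  0.408]
[[252.0, 87.0], [252.0, 87.0], [345.0, 88.0], [252.0, 170.0], [252.0, 211.0]]
```

View pics/w6.png

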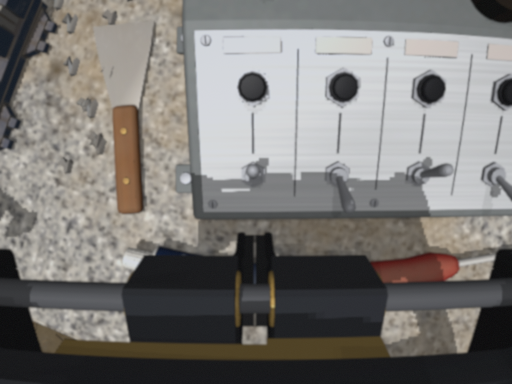

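View pics/s6.png

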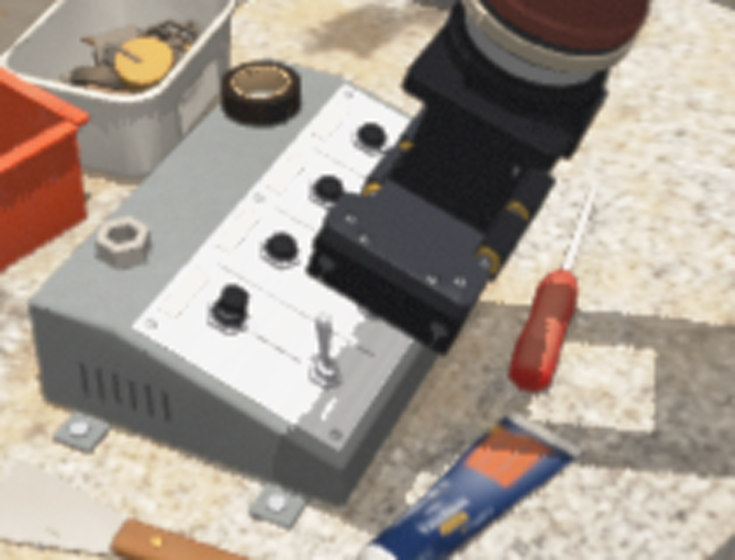

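The switch stands off (tip at row 168) and the button is still out at (252,88), as predicted. Next I'm moving over the button.

arm_command(commands=[[0,0,0,0.12,0,0,0],[0,0,0,0.25,0,0,0],[0,0,0,0.4,0,0,0],[0,0,0,0.55,-0.01,0,0],[0,0,0,0.7,-0.01,0,0],[0,0,0,0.8,-0.02,0.1,0],[0,0,0,0.85,-0.02,0.25,0],[0,0,0,0.85,-0.02,0.4,0]])

```text
time: 10.15
eef_pos: [0.5312, 0.1645, 0.1125]
eef_rot: [[0.951, 0.011, 0.309], [0.01, -1.0, 0.004], [0.309, -0.001, -0.951]]
wrist_force: [-0.2, -0.6, 0.6]
grip_width: 0.0001
```

Run:
```python
from h import *
v=np.load("v.npy");cmd(*goal(v,.028,.096,.023))
q,_=arm.get_image("scene")
p,d=arm.get_image("wrist");cv2.imwrite("pics/w7.png",p[:,:,::-1])
cv2.imwrite("pics/s7.png",cv2.resize(q[130:290,170:380,::-1],None,fx=3.5,fy=3.5,interpolation=cv2.INTER_CUBIC))
```

```text
t 10.15 pos [0.5312 0.1645 0.1125] F [-0.2 -0.6  0.6] w 0.0001 q [ 11.  -3. 119.  -4.  47. 103.]
turn [ 0.0003 -0.0001 -0.0017] shift [-0.001 -0.001  0.202]
```

View pics/s7.png

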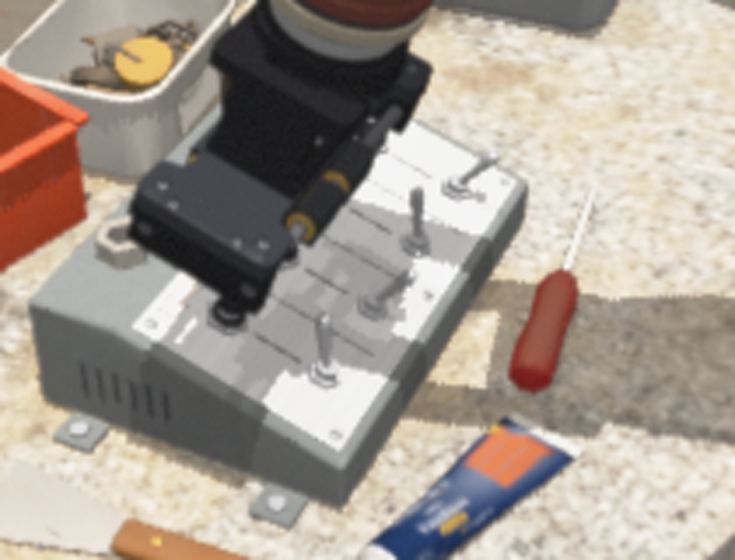

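View pics/w7.png

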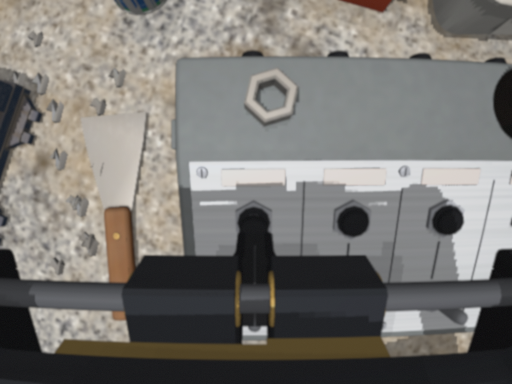

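arm_command(commands=[[0,0,0,0,0,0.05,0],[0,0,0,0,0,0.1,0],[0,0,0,0,0,0.14,0],[0,0,0,0,0,0.17,0],[0,0,0,0,0,0.2,0],[0,0,0,0,0,0.22,0],[0,0,0,0,0,0.24,0],[0,0,0,0,0,0.24,0]])

```text
time: 11.05
eef_pos: [0.5357, 0.164, 0.0867]
eef_rot: [[0.953, 0.011, 0.304], [0.011, -1.0, 0.003], [0.304, 0.0, -0.953]]
wrist_force: [-0.3, 0.1, -0.3]
grip_width: 0.0004
```

arm_command(commands=[[0,0,0,0,0,0.01,0],[0,0,0,0,0,0.02,0],[0,0,0,0,0,0.03,0],[0,0,0,0,0,0.04,0],[0,0,0,0,0,0.05,0],[0,0,0,0,0,0.055,0],[0,0,0,0,0,0.06,0],[0,0,0,0,0,0.06,0]])

```text
time: 11.85
eef_pos: [0.5373, 0.1641, 0.0824]
eef_rot: [[0.953, 0.011, 0.303], [0.011, -1.0, 0.003], [0.303, 0.001, -0.953]]
wrist_force: [-11.8, -2.0, 16.5]
grip_width: 0.0004
```

Run:
```python
from h import *
v=np.load("v.npy");cmd(*goal(v,.028,.096,.013))
q,_=arm.get_image("scene")
cv2.imwrite("pics/s8.png",cv2.resize(q[130:290,170:380,::-1],None,fx=3.5,fy=3.5,interpolation=cv2.INTER_CUBIC))
```

```text
t 11.85 pos [0.5373 0.1641 0.0824] F [-11.8  -2.   16.5] w 0.0004 q [ 11.   1. 119.  -5.  43. 103.]
turn [ 0.0008  0.002  -0.0016] shift [ 0.035 -0.006 -0.003]
```

View pics/s8.png

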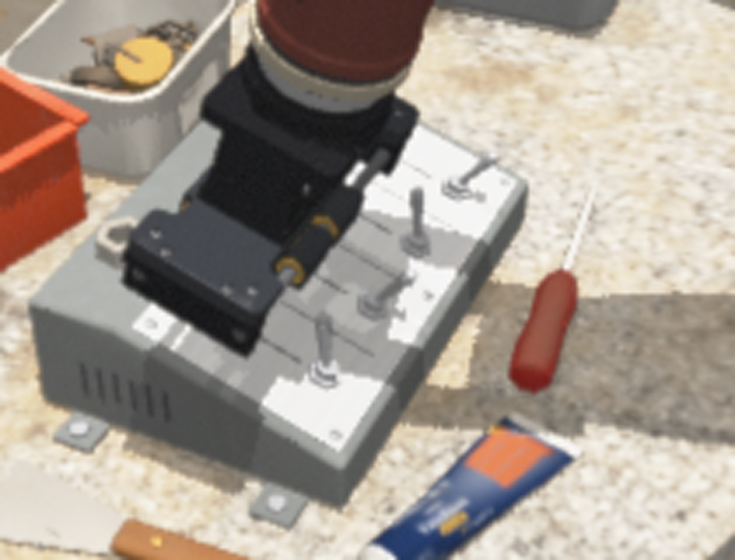

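arm_command(commands=[[0,0,0,0,0,-0.1,0],[0,0,0,0,0,-0.22,0],[0,0,0,0,0,-0.35,0],[0,0,0,0,0,-0.5,0],[0,0,0,0,0,-0.6,0],[0,0,0,-0.1,0,-0.7,0],[0,0,0,-0.2,0,-0.8,0],[0,0,0,-0.3,0,-0.85,0]])

```text
time: 12.7
eef_pos: [0.4829, 0.1637, 0.1558]
eef_rot: [[0.952, 0.011, 0.305], [0.011, -1.0, 0.003], [0.305, 0.0, -0.952]]
wrist_force: [0.7, 0.2, -0.1]
grip_width: 0.0004
```

arm_command(commands=[[0,0,0,-0.1,0,-0.05,0],[0,0,0,-0.25,0,-0.1,0],[0,0,0,-0.4,0,-0.15,0],[0,0,0,-0.55,0,-0.2,0],[0,0,0,-0.7,0,-0.25,0],[0,0,0,-0.8,0,-0.3,0],[0,0,0,-0.85,0,-0.3,0],[0,0,0,-0.85,0,-0.3,0]])

```text
time: 13.5
eef_pos: [0.3926, 0.1628, 0.1587]
eef_rot: [[0.952, 0.012, 0.306], [0.011, -1.0, 0.003], [0.306, 0.0, -0.952]]
wrist_force: [0.8, 0.1, 0.0]
grip_width: 0.0003
```

Run:
```python
from h import *
v=np.load("v.npy");cmd(*goal(v,-.085,.096,.12))
q,_=arm.get_image("scene")
cv2.imwrite("pics/s9.png",cv2.resize(q[130:290,170:380,::-1],None,fx=3.5,fy=3.5,interpolation=cv2.INTER_CUBIC))
p,d=arm.get_image("wrist");cv2.imwrite("pics/w9.png",p[:,:,::-1])
```

```text
t 13.5 pos [0.3926 0.1628 0.1587] F [0.8 0.1 0. ] w 0.0003 q [ 16. -29. 133.  -5.  58. 107.]
turn [ 0.0005  0.0011 -0.0015] shift [0.046 0.004 0.099]
```

View pics/s9.png

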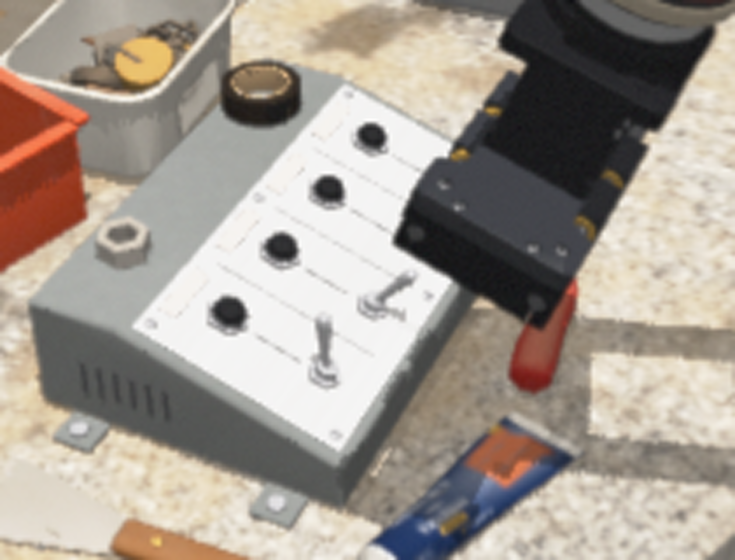

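View pics/w9.png

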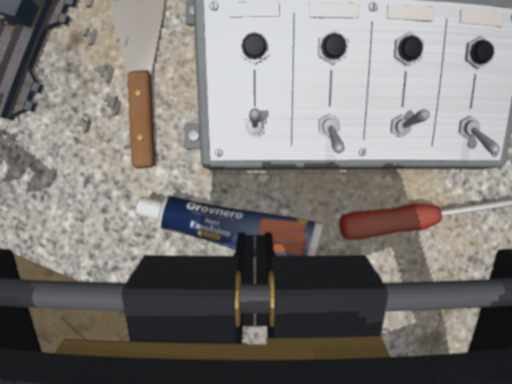

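In both pictures the button is home: at (228,313) in the scene crop it looks like the other three. The lever is off and nothing else has moved.

```bash
python3 -c "
from station import arm
arm.job_done()"
```

```text
the job is handed in; nothing more can be done
```

The tripped breaker was the leftmost one, at the robot's left (+y) end of the row. I pushed its lever to off with the shut fingertips, then pressed the button home and withdrew. I handed the job in after about 13.5 s of robot time.

- **Final check:** the last scene and wrist pictures show the lever leaning back (off) and the button as low as the other three. The other levers and breakers in view look unchanged. The nut, tape roll, screwdriver, glue tube and scraper appear where they were. The arm is clear, and the wrist force reads under 1 N.
- **Not as gentle as intended:** the lever was already off when I pushed it once more, which loaded its stop to about 42 N. That is under the 65 N limit but far more than the move needed. The button press peaked at about 20 N against its stop.
- **Camera disagreement:** the top and scene views placed the box about 5–7 mm apart. I used a combined fit, and the wrist views confirmed it to within about 3 pixels.

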